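# Stow a conduit body under the low riser

## Task

Take the grey conduit body that lies on the open bench to the right of the low green riser and slide it under the riser, lengthwise and straight into the empty bay beside the one already stowed there, until its leading end is at the stop at the back and its tail sticks out in front. Leave it lying flat and let go; do not disturb the brass ball valve or the dark bell reducer on the bench.

Things in the scene. Friction and masses are not known exactly. Their poses are not given: they have to be found in the camera images.
- conduit_mid (a point): centre (half-way up) of the loose grey cast conduit body, 130 mm long (own y, ends at -65 and +65 mm), 36 wide (x), 39 high (z up), 0.19 kg, lying flat. Its round hub, the last 20 mm at -y, starts pointing away from the robot; the +y end, nearer the robot, is a plain box end with flat sides 36 mm apart, good to grip. Its twin is fixed in the riser.
- bay (a point): middle of the open front of the empty right-hand bay of the green steel riser (fixed; 220 mm wide, top at 57 mm, underside 52 mm up), at bench level below the front edge. x points into the bay, y left, z up. Side walls at y = -50 and +50 mm; back stop at x = 93 mm, 30 mm high. The stowed twin lies in the left bay, its middle at y = 107 mm, and sticks out 39 mm in front.
- valve: bystander: brass ball valve with a blue lever, loose on the bench, 124 mm long (its y), 39 mm wide, 54 mm high; origin at the centre of its underside
- reducer: bystander: dark bell reducer standing on the bench, 54 mm across, 38 mm high; origin at the centre of its underside

How it is judged:
By the outcome, as a careful person would: the job done as asked, in the order asked, and still so for the second after the job is handed in, with the robot touching nothing.
It also fails if it takes over 53 s, if anything falls off the work surface, if the arm or the gripper's body presses on something with over 40 N, if the wrist force passes 120 N, or if a joint passes its speed limit or range.

## Robot

A 6-joint arm with a two-finger parallel gripper is mounted at the origin on a cart in front of the work surface, level with it; the furniture and walls round the work are solid. World frame = base frame: x ahead of the robot, y to its left, z up, the work surface at z = 0. Lengths are in m, angles in degrees, forces in N, time in s.
With the tool pointing down it reaches from about 0.3 to 0.75 m from the base axis. Payload 8.5 kg.
Tool frame: the origin (TCP) lies midway between the tips of the shut fingers; the grasp point (between the pads) lies behind it (grasp_offset is the z of the grasp point in the tool frame, in m); z points along the fingers, y is the direction in which the jaws open and shut (so a half turn about z gives the same grasp; the last joint's range is limited). The gripper opens to 85 mm and grips with 20 to 120 N. Pads are 22 mm wide; open, the fingers measure 114 mm over their backs; the gripper's body (76 mm by 85 mm) begins 54 mm behind the grasp point. The pads swing forward as they close: fully open they stand 13 mm farther back than shut.
Start: joints at [-88.94, 21.807, 74.336, -0, 83.858, -12.336], TCP at [0.127, -0.535, 0.231] pointing down, gripper open.
Joint ranges: [-178.18, 178.18], [-50.72, 133.34], [12.68, 142.11], [-81.47, 261.47], [9.98, 163.14], [-165.26, 165.26]. Speed limits (degrees/s): [136.94, 136.94, 180, 180, 180, 180].

## Interface

Orientations are given as a 3x3 rotation matrix whose columns are the frame's x, y, z axes.
In Python, from rig import * gives the robot as it stands.
- The arm moves only by the shell command python3 -m pendant 'ROWS' [FORCE]. ROWS is JSON, one flat list of numbers, 7 for each row, row after row: the finger opening in mm, from 0 to 85.4, then the shift along the tool's x, y, z in units of 50 mm (1.0 is 50 mm), then the turn, a rotation vector about the tool's x, y, z in units of 8 degrees (1.0 is 8 degrees). In form: [hand, dx, dy, dz, wx, wy, wz, hand, dx, dy, dz, wx, wy, wz, ...]. A call has 1 to 12 rows; each row shifts and turns the commanded pose from where the row before left it, along the tool's axes as they then stand; what a row does not reach is not made up. A row lasts 1/10 s, in which the tool goes at most 50 mm and 8.59 degrees, less where a joint would pass 70% of its speed; a pose out of reach is approached as far as the arm can. A call is refused whole if a number of a shift passes 1 or a number of a turn 1, either way. A call with a gripper value outside its range is refused whole. The fingers move at their own pace and stop on an object; FORCE is the grip in N (left out, the last holds). Time passes only in rows, so rows that do not move let the fingers close. It gives the time, the measured TCP pose, the force and the opening at its end, in the units of the state.
- observe(): the state, without advancing time (a new reading comes with each control period).
- get_image(name): name is "scene" or "top" or "wrist"; returns a dict with "frame" (480x640x3 uint8, red, green, blue), "depth" (480x640 float32, m along the optical axis (not along the pixel's ray), 0 where there is no reading), "K" (3x3 intrinsics, pixels), "rvec" (rotation vector, rad) and "tvec" (3), from world to camera coordinates, as OpenCV has them. Camera axes: x right, y down, z forward; pixel columns grow to the right and rows downward; lengths in m; the calibration is good to about 2 mm. A picture is of the moment at which its call begins.
- close_job(): hands the job in, once; it reports no verdict.
The state is a dict: "time_s": time; "q": joint angles; "qvel": joint speeds; "joint_efforts": joint torques, N m; "position": TCP position; "tool_rot": TCP orientation; "ft_force": force on the tool from outside, world axes, zero at the start; "wrist_torque": the same for the moment, N m; "grip_width": finger opening in m.
Only numpy, scipy, OpenCV 4.12 (cv2) and the standard library are available. Lean on these libraries where they do the work, as an engineer would, in place of code of your own. Each camera call takes 0.05 s, during which the arm holds its last target.

## Working session

There is one attempt and no reset: what is moved stays moved. The work goes in short steps, Python scripts to look and compute and a shell command to move; the robot and the scene stay as the last step left them, time stands still between calls to the robot, and variables do not carry over. Pictures are saved under pics/ and viewed, and the job is handed in when it is done.

```bash
ls; mkdir -p pics
python3 - <<'E'
from rig import *
import cv2,numpy as np
s=observe();print({k:np.round(v,4).tolist() for k,v in s.items()})
for n in ["scene","top","wrist"]:
    i=get_image(n);cv2.imwrite(f"pics/{n}0.png",i["frame"][:,:,::-1]);np.savez(f"pics/{n}0.npz",**i)
    R=cv2.Rodrigues(np.array(i["rvec"]))[0];print(n,-R.T@np.array(i["tvec"]).ravel(),R[2],i["K"][0][0])
try: print(grasp_offset)
except Exception as e: print(e)
E
```

```text
pics
{'time_s': 0.0, 'q': [-88.9408, 21.8386, 74.385, 0.0012, 83.8571, -12.3348], 'qvel': [-0.1022, -0.008, -0.1052, -0.0415, 0.0427, 0.0192], 'joint_efforts': [0.0016, -44.8459, -23.1281, -0.0001, 0.0047, 0.0], 'position': [0.1274, -0.5347, 0.2307], 'tool_rot': [[0.9728, 0.2316, -0.0], [0.2316, -0.9728, 0.0014], [0.0003, -0.0014, -1.0]], 'ft_force': [1.183, 0.259, -0.3047], 'wrist_torque': [-0.0245, 0.0196, 0.0418], 'grip_width': 0.0854}
scene [0.08613088 0.62103543 0.73108441] [ 0.40588278 -0.67594015 -0.61511307] 609.8262888015738
top [ 0.38644112 -0.12607069  1.05251994] [ 0.12219331  0.00869678 -0.99246822] 493.6750604289016
wrist [ 0.1915369  -0.51926319  0.37410957] [-0.2517155  -0.05914429 -0.96599237] 335.46353632405777
-0.0187
```

View pics/scene0.png

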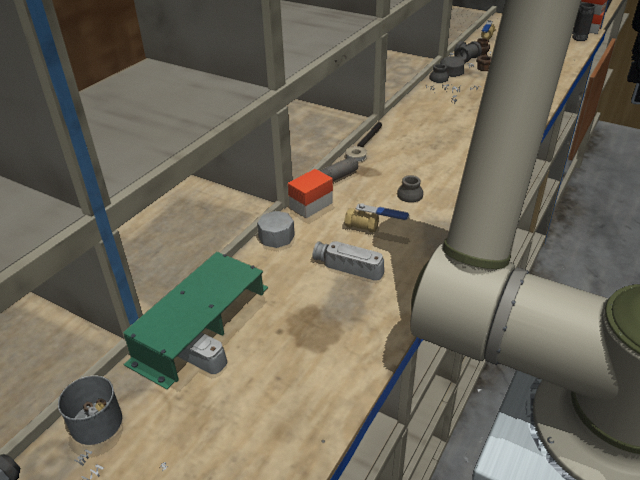

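View pics/top0.png

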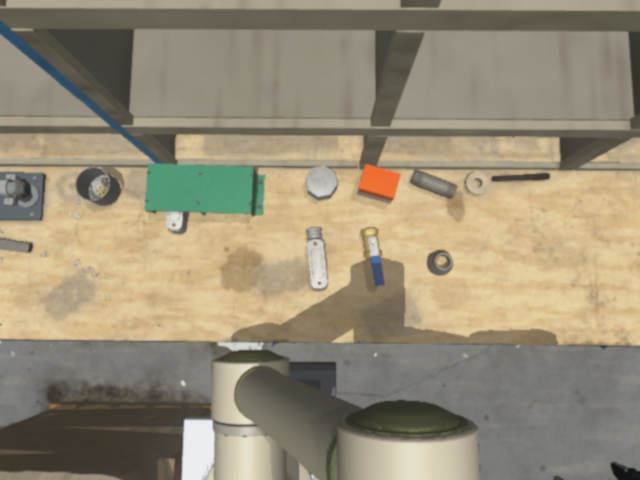

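View pics/wrist0.png

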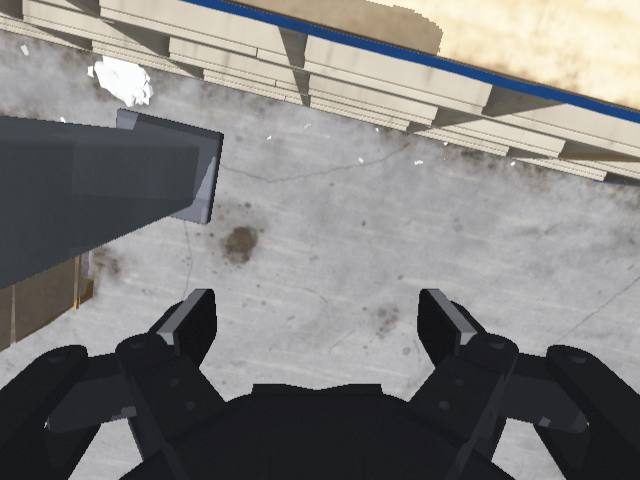

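Top view: the riser is at about (147–257, 165–213), the loose conduit at (317, 260) with its hub at (315, 232), the valve at (373, 257) and the reducer at (440, 262). Next I measure their positions.

```bash
cat > h.py <<'E'
import numpy as np,cv2
def cloud(i):
    R=cv2.Rodrigues(np.array(i["rvec"],float))[0];t=np.array(i["tvec"],float).ravel();K=np.array(i["K"],float)
    v,u=np.mgrid[:480,:640];d=i["depth"].astype(float)
    P=np.stack([(u-K[0,2])/K[0,0]*d,(v-K[1,2])/K[1,1]*d,d],-1)
    return (P-t)@R
def rays(i,px,z):
    R=cv2.Rodrigues(np.array(i["rvec"],float))[0];t=np.array(i["tvec"],float).ravel();K=np.array(i["K"],float)
    px=np.atleast_2d(px).astype(float);n=np.c_[(px-K[:2,2])/[K[0,0],K[1,1]],np.ones(len(px))]@R
    c=-R.T@t;return c+n*((z-c[2])/n[:,2])[:,None]
E
python3 - <<'E'
from h import *
def rect(m,P,n):
    p=P[m];r=cv2.minAreaRect(p[:,:2].astype(np.float32));print(n,len(p),'c',np.round(r[0],4),'sz',np.round(r[1],4),'ang',round(r[2],2),'z',np.round(np.percentile(p[:,2],[5,50,95]),4),'mean',p.mean(0).round(4));return p
for c in ["top","scene"]:
    i=dict(np.load(f"pics/{c}0.npz"));P=cloud(i);f=i["frame"].astype(int)
    hsv=cv2.cvtColor(i["frame"],cv2.COLOR_RGB2HSV)
    X,Y,Z=P[...,0],P[...,1],P[...,2]
    print(c)
    g=(hsv[...,0]>65)&(hsv[...,0]<95)&(hsv[...,1]>80)&(i["depth"]>0)&(Z>-.02)&(Z<.1)&(X>.2)
    gt=g&(Z>.05); rect(gt,P,'risertop')
    p=P[gt]; 
    rect(g&(Z<.01),P,'riserflange')
    box=lambda a,b,c2,d:(X>a)&(X<b)&(Y>c2)&(Y<d)
    if c=="top":
        print(P[260,317],P[257,373],P[262,440],P[220,176],P[190,200])
        m0=i["depth"]>0
    r=lambda u0,u1,v0,v1:(np.mgrid[:480,:640][1]>=u0)&(np.mgrid[:480,:640][1]<u1)&(np.mgrid[:480,:640][0]>=v0)&(np.mgrid[:480,:640][0]<v1)
    R={"top":dict(cond=(295,340,220,300),twin=(160,192,205,240),valve=(358,390,222,292),red=(422,460,245,280)),
       "scene":dict(cond=(305,392,235,285),twin=(185,235,325,378),valve=(340,415,198,235),red=(392,430,170,208))}[c]
    for k,b in R.items():
        for zl in (.008,.03): rect(r(*b)&(Z>zl)&(Z<.07)&~g,P,k+str(zl))
E
```

```text
top
risertop 4788 c [0.6234 0.1313] sz [0.218  0.1008] ang 88.61 z [0.0549 0.0579 0.0609] mean [0.6231 0.131  0.0579]
riserflange 201 c [0.6231 0.0138] sz [0.0143 0.0835] ang 88.0 z [0.0013 0.004  0.0073] mean [0.6216 0.0141 0.004 ]
[ 0.47837451 -0.11359816  0.03789263] [ 0.48421724 -0.22746493  0.05333868] [ 0.47982745 -0.3749599   0.00335182] [0.55974837 0.18258703 0.03508577] [0.61869773 0.12864393 0.05916112]
cond0.008 989 c [ 0.4817 -0.1111] sz [0.1297 0.035 ] ang 6.1 z [0.0261 0.037  0.0407] mean [ 0.4801 -0.1113  0.0357]
cond0.03 892 c [ 0.4824 -0.111 ] sz [0.1277 0.0339] ang 6.65 z [0.0322 0.0373 0.0409] mean [ 0.4774 -0.1117  0.037 ]
twin0.008 450 c [0.5584 0.1763] sz [0.044  0.0648] ang 7.16 z [0.0111 0.0368 0.0558] mean [0.5579 0.1838 0.0344]
twin0.03 346 c [0.5567 0.1785] sz [0.0654 0.04  ] ang 89.76 z [0.0329 0.0378 0.0568] mean [0.5595 0.1864 0.0393]
valve0.008 755 c [ 0.4852 -0.2303] sz [0.1217 0.0386] ang 8.52 z [0.0222 0.0495 0.055 ] mean [ 0.4916 -0.228   0.0428]
valve0.03 586 c [ 0.4851 -0.2291] sz [0.1215 0.0253] ang 7.57 z [0.0317 0.0508 0.0553] mean [ 0.4849 -0.
[... 719 characters left out ...]

twin0.008 1062 c [0.5661 0.1668] sz [0.0753 0.0608] ang 89.35 z [0.0108 0.0345 0.0395] mean [0.5604 0.1906 0.0296]
twin0.03 636 c [0.5645 0.1854] sz [0.0356 0.054 ] ang 89.08 z [0.0315 0.0371 0.0398] mean [0.5623 0.1875 0.0367]
valve0.008 972 c [ 0.5008 -0.2754] sz [0.123  0.1315] ang 17.1 z [0.0117 0.0343 0.0547] mean [ 0.4965 -0.2274  0.0362]
valve0.03 617 c [ 0.4863 -0.2305] sz [0.1228 0.0291] ang 9.38 z [0.0312 0.0496 0.0551] mean [ 0.4891 -0.2292  0.0453]
red0.008 495 c [ 0.4786 -0.371 ] sz [0.0516 0.0502] ang 34.66 z [0.01   0.0243 0.0398] mean [ 0.476  -0.3658  0.0253]
red0.03 176 c [ 0.479  -0.3735] sz [0.0371 0.0395] ang 11.53 z [0.0312 0.0376 0.0408] mean [ 0.4786 -0.3725  0.0368]
```

Run:
```python
from h import *
i=dict(np.load("pics/top0.npz"));P=cloud(i);hsv=cv2.cvtColor(i["frame"],cv2.COLOR_RGB2HSV)
g=((hsv[...,0]>65)&(hsv[...,0]<95)&(hsv[...,1]>80)&(P[...,2]>.045)&(P[...,2]<.07)&(P[...,0]>.2)).astype(np.uint8)
def line(pts):
    vx,vy,x,y=cv2.fitLine(pts[:,:2].astype(np.float32),cv2.DIST_HUBER,0,.001,.001).ravel();return vx,vy,x,y
for nm,edge in (("front",lambda m:[(u,np.nonzero(m[:,u])[0].max()+.5) for u in range(152,250)]),("back",lambda m:[(u,np.nonzero(m[:,u])[0].min()-.5) for u in range(152,250)]),
  ("left",lambda m:[(np.nonzero(m[v])[0].min()-.5,v) for v in range(172,205)]),("right",lambda m:[(np.nonzero(m[v])[0].max()+.5,v) for v in range(172,205)])):
    w=rays(i,edge(g),.057);vx,vy,x,y=line(w);print(nm,'yaw',np.degrees(np.arctan2(vy,vx)).round(2),'pt',x.round(4),y.round(4))
# conduit edges
for c,b in (("top",(295,340,220,300)),):
    Z=P[...,2];m=np.zeros((480,640),bool);m[b[2]:b[3],b[0]:b[1]]=True;m&=(Z>.02)&(Z<.06)
    rows=[v for v in range(245,284)]
    L=np.array([(np.nonzero(m[v])[0].min()-.5,v) for v in rows]);Rr=np.array([(np.nonzero(m[v])[0].max()+.5,v) for v in rows])
    for n,e in (("L",L),("R",Rr)):
        w=rays(i,e,.035);vx,vy,x,y=line(w);print(n,'yaw',np.degrees(np.arctan2(vy,vx)).round(2),'pt',x.round(4),y.round(4))
    # twin
    m=np.zeros((480,640),bool);m[214:240,160:192]=True;m&=(Z>.02)&(Z<.046)&(g==0)
    p=P[m];print('twin y range',np.percentile(p[:,1],[2,98]),'x min',p[:,0].min())
```

```text
front yaw 88.9 pt 0.5748 0.1196
back yaw 88.5 pt 0.6719 0.1209
left yaw -0.03 pt 0.621 0.2394
right yaw 0.28 pt 0.6196 0.0212
L yaw 6.44 pt 0.4702 -0.0953
R yaw 6.82 pt 0.4706 -0.1295
twin y range [0.17043848 0.20301729] x min 0.535999759745014
```

```bash
python3 -m pendant '[85,0,0,0,0,0,0.875, 85,0.3,-0.35,0,0,0,0, 85,0.6,-0.66,0,0,0,0, 85,0.65,-0.7,0,0,0,0, 85,0.65,-0.7,0,0,0,0, 85,0.65,-0.7,0,0,0,0, 85,0.65,-0.7,0,0,0,0, 85,0.65,-0.7,0,0,0,0, 85,0.65,-0.7,0,0,0,0, 85,0.65,-0.7,0,0,0,0, 85,0.65,-0.7,0.3,0,0,0, 85,0.65,-0.7,0.5,0,0,0]' 60; python3 -m pendant '[85,0.235,-0.312,0.3,0,0,0, 85,0,0,0,0,0,0,85,0,0,0,0,0,0]'
python3 - <<'E'
from rig import *
import cv2,numpy as np
s=observe();print({k:np.round(s[k],4).tolist() for k in ("time_s","position","tool_rot","ft_force")})
for n in ["top","wrist"]:
    i=get_image(n);cv2.imwrite(f"pics/{n}1.png",i["frame"][:,:,::-1]);np.savez(f"pics/{n}1.npz",**i)
E
```

```text
time_s: 1.35
position: [0.4214, -0.1354, 0.1936]
tool_rot: [[0.994, 0.112, 0.003], [0.112, -0.994, -0.002], [0.003, 0.002, -1.0]]
ft_force: [0.2, -0.0, -0.0]
grip_width: 0.0853
time_s: 1.65
position: [0.4299, -0.1204, 0.1783]
tool_rot: [[0.994, 0.112, -0.0], [0.112, -0.994, -0.0], [-0.0, 0.0, -1.0]]
ft_force: [0.2, -0.5, 0.4]
grip_width: 0.0849
{'time_s': 1.65, 'position': [0.4299, -0.1204, 0.1783], 'tool_rot': [[0.9937, 0.1123, -0.0004], [0.1123, -0.9937, -0.0001], [-0.0004, 0.0001, -1.0]], 'ft_force': [0.2065, -0.5192, 0.4282]}
```

View pics/wrist1.png

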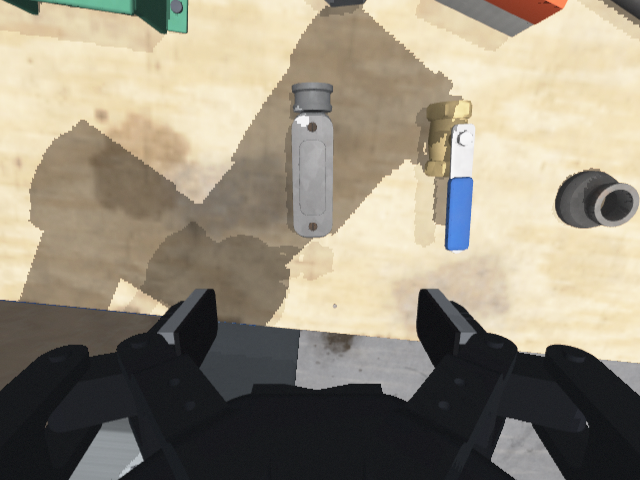

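The wrist view shows the conduit upright at u≈312, v 83–237, parallel to the jaws and centred between the fingers (u≈317). I'll check it against the wrist depth.

Run:
```python
from h import *
i=dict(np.load("pics/wrist1.npz"));P=cloud(i);Z=P[...,2]
m=np.zeros((480,640),bool);m[75:245,275:350]=True;m&=(Z>.02)&(Z<.06)
p=P[m];r=cv2.minAreaRect(p[:,:2].astype(np.float32));print(r,np.percentile(p[:,2],[5,50,95]))
def line(pts):
    return cv2.fitLine(pts[:,:2].astype(np.float32),cv2.DIST_HUBER,0,.001,.001).ravel()
for k in (0,-1):
    e=[(np.nonzero(m[v])[0][k]+(.5 if k else -.5),v) for v in range(130,220)]
    vx,vy,x,y=line(rays(i,e,.037));print(np.degrees(np.arctan2(vy,vx)),x,y)
u=312;vs=np.nonzero(m[:,u])[0];print(rays(i,[(u,vs.max()),(u,vs.min())],.037))
```

```text
((0.4825803339481354, -0.11103849112987518), (0.12743611633777618, 0.033933188766241074), 6.679874420166016) [0.02909008 0.03756267 0.03946886]
6.3068037 0.46641812 -0.09586189
7.10203 0.4666482 -0.13016808
[[ 0.42104571 -0.11770996  0.037     ]
 [ 0.54480787 -0.10427049  0.037     ]]
```

```bash
python3 -m pendant '[70,0.085,-0.065,0.3,0,0,0, 70,0,0,0.6,0,0,0, 70,0,0,0.7,0,0,0, 70,0,0,0.7,0,0,0, 70,0,0,0.5,0,0,0, 70,0,0,0.3,0,0,0, 70,0,0,0.2,0,0,0, 70,0,0,0.1,0,0,0, 70,0,0,0,0,0,0, 70,0,0,0,0,0,0]'
python3 - <<'E'
from rig import *
import cv2
i=get_image("wrist");cv2.imwrite("pics/w2.png",i["frame"][:,:,::-1]);print(observe()["position"])
E
```

```text
time_s: 2.75
position: [0.4342, -0.1169, 0.0088]
tool_rot: [[0.994, 0.111, 0.001], [0.111, -0.994, -0.001], [0.001, 0.001, -1.0]]
ft_force: [0.1, 0.1, 0.6]
grip_width: 0.0704
[ 0.4341691  -0.11684749  0.00886481]
```

View pics/w2.png

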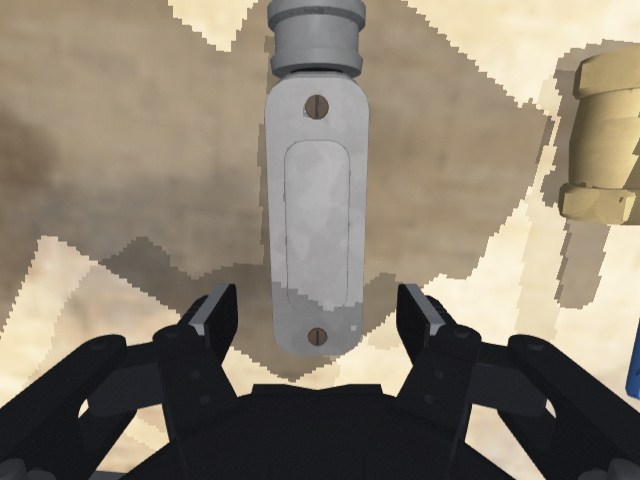

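The conduit's box end (u 270–365) sits centred between the open pads (u 237 and 400). I'll lower 4 mm and close.

```bash
python3 -m pendant '[70,0,0,0.08,0,0,0, 30,0,0,0,0,0,0, 30,0,0,0,0,0,0, 30,0,0,0,0,0,0, 30,0,0,0,0,0,0, 30,0,0,0,0,0,0, 30,0,0,0,0,0,0, 30,0,0,0,0,0,0]' 60
python3 -m pendant '[30,0,0,-0.06,0,0,0, 30,0,0,-0.06,0,0,0, 30,0,0,0,0,0,0]'
python3 - <<'E'
from rig import *
import cv2
i=get_image("scene");cv2.imwrite("pics/s3.png",cv2.resize(i["frame"][150:390,150:470,::-1],(800,600)));print(observe()["position"])
i=get_image("wrist");cv2.imwrite("pics/w3.png",i["frame"][:,:,::-1])
E
```

```text
time_s: 3.6
position: [0.4339, -0.1165, 0.0046]
tool_rot: [[0.994, 0.111, 0.0], [0.111, -0.994, -0.0], [0.0, 0.0, -1.0]]
ft_force: [-0.7, -0.9, 5.6]
grip_width: 0.0335
time_s: 3.9
position: [0.4338, -0.1165, 0.0104]
tool_rot: [[0.994, 0.112, 0.0], [0.112, -0.994, -0.0], [0.0, 0.0, -1.0]]
ft_force: [-0.5, 1.0, -1.6]
grip_width: 0.0338
[ 0.43377893 -0.11648441  0.01024521]
```

View pics/s3.png

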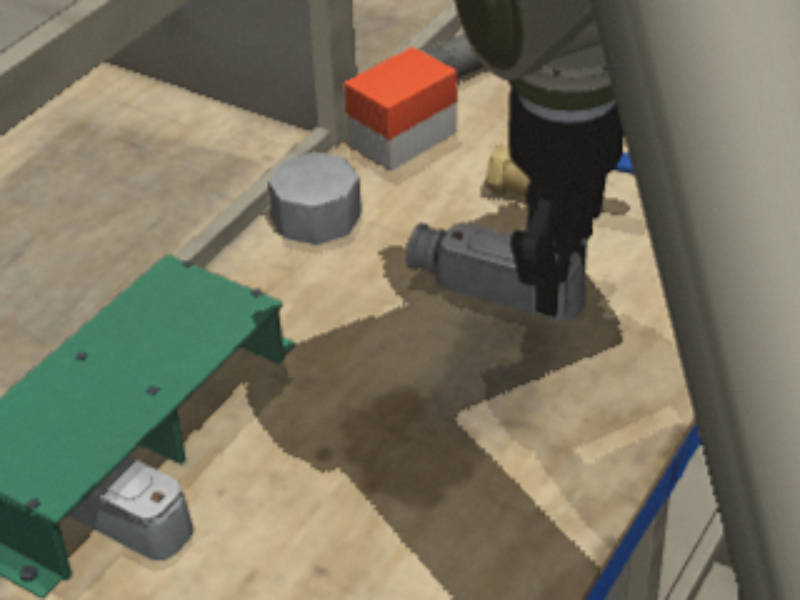

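View pics/w3.png

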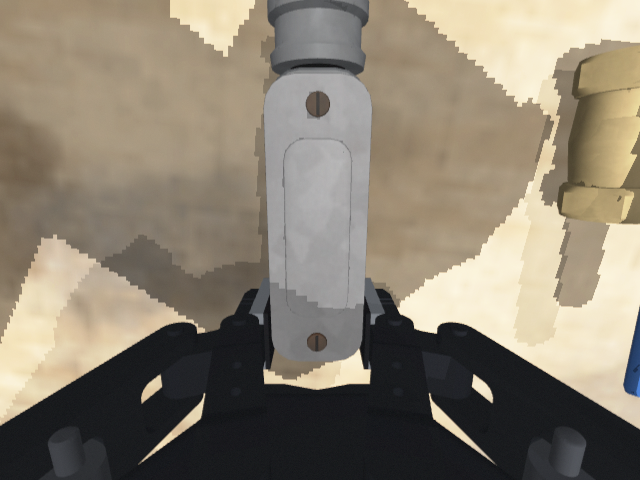

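The conduit is held level about 6 mm up, centred in the jaws. I'll turn it to the bay's direction and carry it left.

```bash
python3 -m pendant '[30,0,0,0,0,0,0.47, 30,0,0,0,0,0,0.5, 30,0,-0.2,0,0,0,0, 30,0,-0.45,0,0,0,0, 30,0,-0.6,0,0,0,0, 30,0.03,-0.7,0,0,0,0, 30,0,-0.7,0,0,0,0, 30,0,-0.6,0,0,0,0, 30,0,-0.45,0,0,0,0, 30,0,-0.2,0,0,0,0, 30,0,-0.05,0,0,0,0, 30,0,0,0,0,0,0]'
python3 - <<'E'
from rig import *
from h import *
s=observe();print(s["position"],np.array(s["tool_rot"])[:,0])
i=get_image("top");np.savez("pics/t4.npz",**i);cv2.imwrite("pics/t4.png",cv2.resize(i["frame"][150:300,120:320,::-1],(800,600)))
i=get_image("wrist");np.savez("pics/w4.npz",**i);cv2.imwrite("pics/w4.png",i["frame"][:,:,::-1])
E
```

```text
time_s: 5.2
position: [0.44, 0.0808, 0.0101]
tool_rot: [[1.0, -0.023, -0.0], [-0.023, -1.0, -0.0], [-0.0, 0.0, -1.0]]
ft_force: [1.0, -0.2, -3.2]
grip_width: 0.0335
[0.43996464 0.08075434 0.01011244] [ 9.99737311e-01 -2.29193051e-02 -1.18782028e-04]
```

View pics/t4.png

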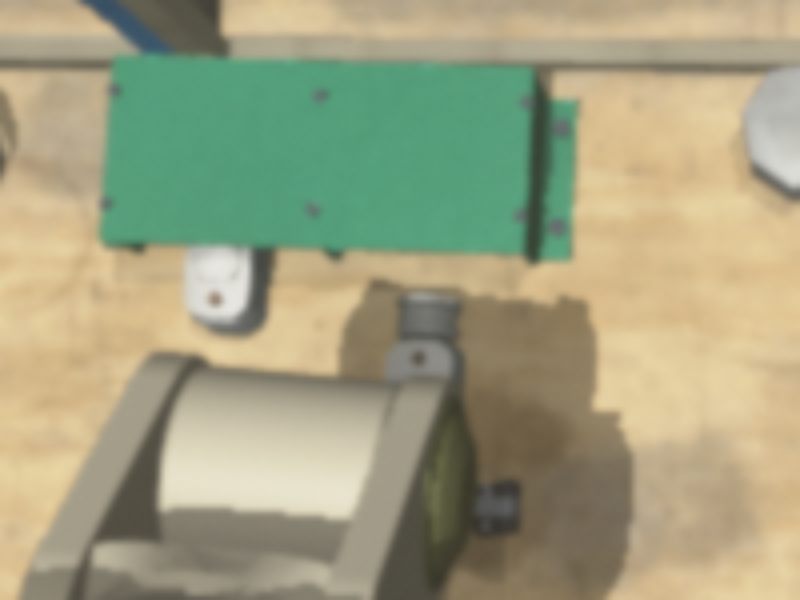

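View pics/w4.png

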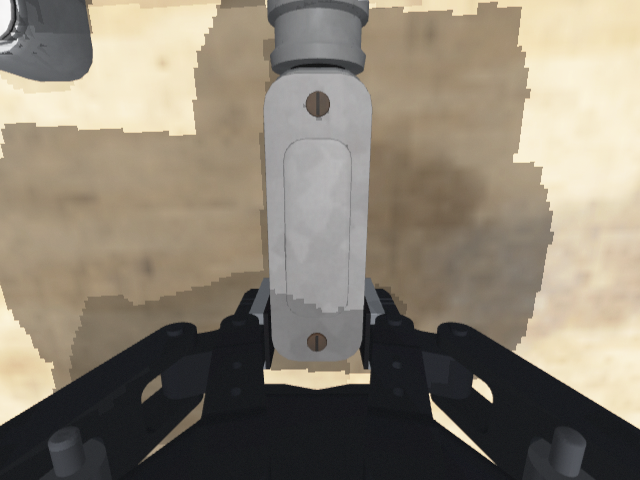

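```bash
python3 -m pendant '[30,0,0,0.07,0,0,0, 30,0.2,0,0,0,0,0, 30,0.3,0,0,0,0,0, 30,0.3,0,0,0,0,0, 30,0.3,0,0,0,0,0, 30,0.3,0,0,0,0,0, 30,0.2,0,0,0,0,0, 30,0.1,0,0,0,0,0, 30,0,0,0,0,0,0]'
python3 - <<'E'
from rig import *
from h import *
i=dict(np.load("pics/w4.npz"));P=cloud(i);m=np.zeros((480,640),bool);m[80:320,285:350]=1;p=P[m];p=p[p[:,2]>.03]
c=np.polyfit(p[:,0],p[:,2],1);print('pitch',np.degrees(np.arctan(c[0])),np.median(p[:,2]))
m=np.zeros((480,640),bool);m[100:260,240:400]=1;m&=(P[...,2]>.03)
for k in (0,-1):
    e=rays(i,[(np.nonzero(m[v])[0][k]+(.5 if k else -.5),v) for v in range(110,250)],.043);print(cv2.fitLine(e[:,:2].astype(np.float32),cv2.DIST_HUBER,0,.001,.001).ravel())
i=get_image("scene");cv2.imwrite("pics/s5.png",cv2.resize(i["frame"][210:420,100:380,::-1],(800,600)))
i=get_image("wrist");np.savez("pics/w5.npz",**i);cv2.imwrite("pics/w5.png",i["frame"][:,:,::-1])
E
```

```text
time_s: 6.2
position: [0.5254, 0.0787, 0.0065]
tool_rot: [[1.0, -0.024, 0.0], [-0.024, -1.0, -0.0], [0.0, 0.0, -1.0]]
ft_force: [1.0, 0.4, -3.2]
grip_width: 0.0336
pitch -0.3034463297400706 0.0437319456206873
[ 0.99950606 -0.03142671  0.50048304  0.09613997]
[ 0.9996781  -0.02537261  0.49197847  0.06266914]
```

View pics/s5.png

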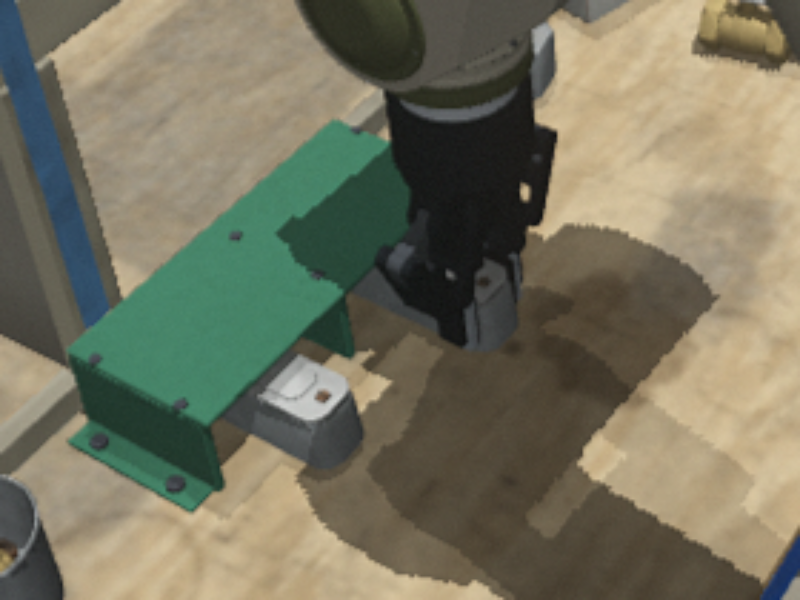

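View pics/w5.png

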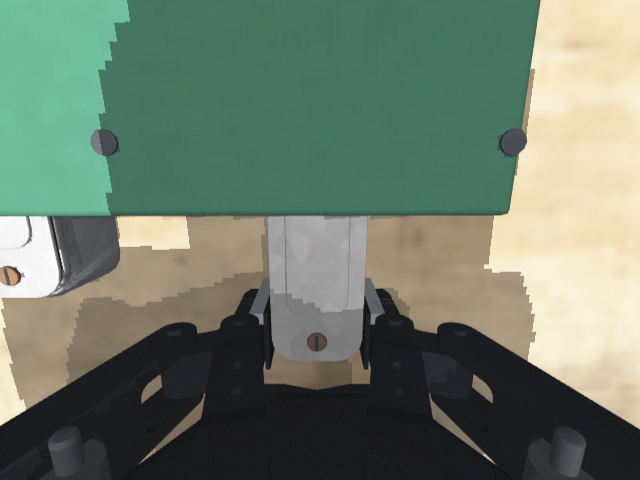

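The conduit enters the bay straight: the riser front edge is level at v=214 and the conduit spans u 268–367 between the walls. I'll advance most of the way, lower it to the bench, then creep to the stop.

```bash
python3 - <<'E'
from h import *
i=dict(np.load("pics/w5.npz"));print(rays(i,[(150,214.5),(318,214.5),(480,214.5),(509,205)],.057))
print('tail',rays(i,[(318,361)],.040),'twin tail',rays(i,[(20,297)],.037))
E
python3 -m pendant '[30,0.1,0,0,0,0,0, 30,0.15,0,0,0,0,0, 30,0.1,0,0,0,0,0, 30,0.05,0,0.03,0,0,0, 30,0,0,0,0,0,0, 30,0,0,0,0,0,0]'
```

```text
[[0.57403099 0.12494205 0.057     ]
 [0.57291972 0.07780845 0.057     ]
 [0.5718476  0.03233506 0.057     ]
 [0.57435295 0.02452935 0.057     ]]
tail [[0.51384037 0.07905052 0.04      ]] twin tail [[0.54110507 0.18713601 0.037     ]]
time_s: 6.9
position: [0.5449, 0.0784, 0.0051]
tool_rot: [[1.0, -0.024, -0.0], [-0.024, -1.0, 0.0], [-0.0, -0.0, -1.0]]
ft_force: [1.1, 0.0, -2.7]
grip_width: 0.0334
```

```bash
python3 -m pendant '[30,0.03,0,0.01,0,0,0, 30,0.03,0,0,0,0,0, 30,0.03,0,0,0,0,0,30,0.02,0,0,0,0,0, 30,0,0,0,0,0,0, 30,0,0,0,0,0,0]';python3 -m pendant '[30,0.02,0,0,0,0,0, 30,0,0,0,0,0,0, 30,0,0,0,0,0,0]'
```

```text
time_s: 7.5
position: [0.5508, 0.0782, 0.0047]
tool_rot: [[1.0, -0.024, 0.001], [-0.024, -1.0, -0.0], [0.001, 0.0, -1.0]]
ft_force: [-0.0, -0.0, -2.0]
grip_width: 0.0335
time_s: 7.8
position: [0.5514, 0.0782, 0.0047]
tool_rot: [[1.0, -0.024, -0.0], [-0.024, -1.0, -0.0], [-0.0, 0.0, -1.0]]
ft_force: [-0.8, 0.0, -0.6]
grip_width: 0.0335
```

```bash
for k in 1; do python3 -m pendant '[30,0.02,0,0,0,0,0, 30,0,0,0,0,0,0, 30,0,0,0,0,0,0]'; done; python3 -m pendant '[30,0.02,0,0,0,0,0, 30,0,0,0,0,0,0, 30,0,0,0,0,0,0]'
```

```text
time_s: 8.1
position: [0.5523, 0.0782, 0.0047]
tool_rot: [[1.0, -0.024, -0.0], [-0.024, -1.0, 0.0], [-0.0, -0.0, -1.0]]
ft_force: [-2.0, -0.3, -0.5]
grip_width: 0.0332
time_s: 8.4
position: [0.5523, 0.0782, 0.0046]
tool_rot: [[1.0, -0.024, -0.003], [-0.024, -1.0, -0.0], [-0.003, 0.0, -1.0]]
ft_force: [-7.7, -0.2, 4.1]
grip_width: 0.0335
```

```bash
python3 -m pendant '[30,0.02,0,0,0,0,0, 30,0,0,0,0,0,0, 30,0,0,0,0,0,0]'
python3 - <<'E'
from rig import *
from h import *
i=get_image("wrist");np.savez("pics/w6.npz",**i);cv2.imwrite("pics/w6.png",i["frame"][:,:,::-1])
i=get_image("scene");cv2.imwrite("pics/s6.png",cv2.resize(i["frame"][210:420,100:380,::-1],(800,600)))
E
```

```text
time_s: 8.7
position: [0.5523, 0.0782, 0.0046]
tool_rot: [[1.0, -0.023, -0.005], [-0.023, -1.0, -0.0], [-0.005, 0.0, -1.0]]
ft_force: [-11.0, -0.7, 7.3]
grip_width: 0.0336
```

View pics/w6.png

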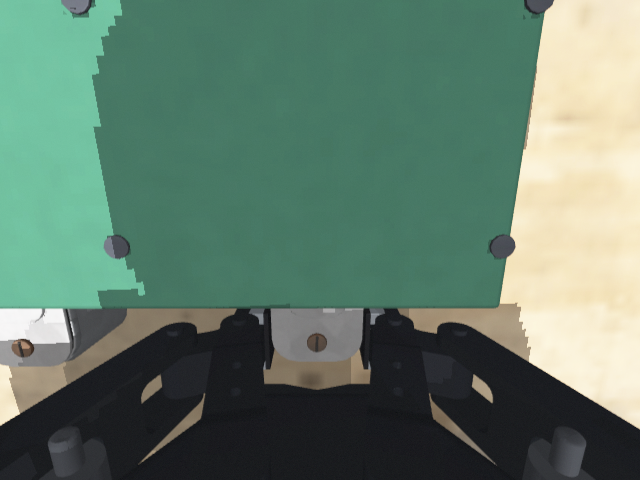

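View pics/s6.png

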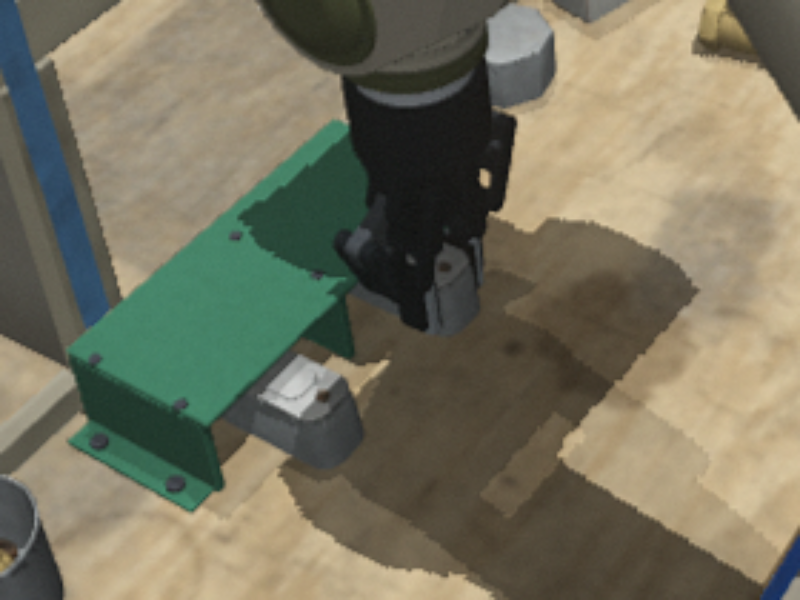

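Resistance at the stop is now about 11 N, with no further motion. The tail is nearly flush with the twin's (screws at v=342 and 348). I'll unload, open and retreat.

```bash
python3 -m pendant '[30,-0.03,0,0,0,0,0, 30,0,0,0,0,0,0, 40,0,0,0,0,0,0, 50,0,0,0,0,0,0, 60,0,0,0,0,0,0, 60,0,0,0,0,0,0, 60,0,0,0,0,0,0]'
python3 -m pendant '[60,0,0,-0.1,0,0,0, 60,0,0,-0.2,0,0,0, 60,0,0,-0.4,0,0,0, 60,0,0,-0.6,0,0,0, 60,0,0,-0.7,0,0,0, 60,-0.4,0,-0.5,0,0,0, 60,-0.7,0,-0.3,0,0,0, 60,-0.8,0,0,0,0,0, 60,-0.6,0,0,0,0,0, 60,-0.3,0,0,0,0,0, 60,0,0,0,0,0,0, 60,0,0,0,0,0,0]'
python3 - <<'E'
from rig import *
from h import *
for n in("wrist","scene","top"):
    i=get_image(n);np.savez(f"pics/{n}7.npz",**i);cv2.imwrite(f"pics/{n}7.png",i["frame"][:,:,::-1])
E
```

```text
time_s: 9.5
position: [0.5532, 0.0782, 0.0047]
tool_rot: [[1.0, -0.024, 0.0], [-0.024, -1.0, 0.0], [0.0, -0.0, -1.0]]
ft_force: [-0.6, 0.4, 0.7]
grip_width: 0.0597
time_s: 10.7
position: [0.4138, 0.0815, 0.1454]
tool_rot: [[1.0, -0.024, 0.002], [-0.024, -1.0, -0.0], [0.002, 0.0, -1.0]]
ft_force: [0.0, 0.5, 0.7]
grip_width: 0.0598
```

View pics/wrist7.png

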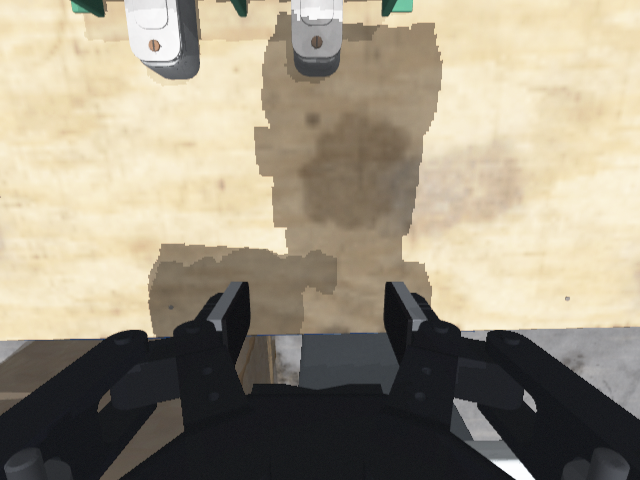

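View pics/scene7.png

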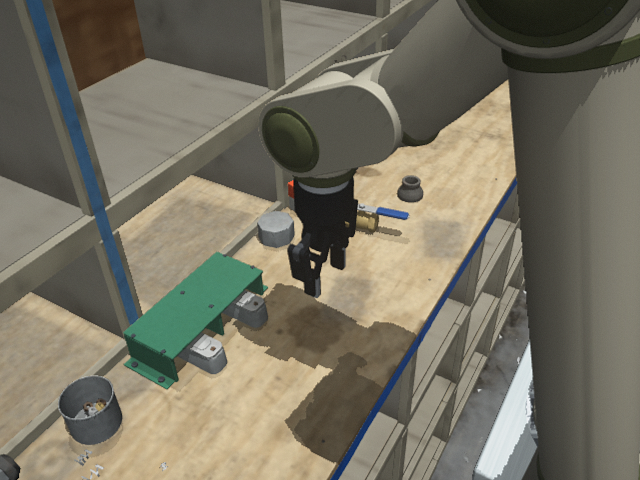

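Both tails stick out about equally: ours at (317, 77), the twin's at (175, 79). The valve and reducer look unmoved. A numeric check follows.

Run:
```python
from h import *
a=np.radians(-1.35);ex=np.array([np.cos(a),np.sin(a)]);ey=np.array([-ex[1],ex[0]]);o=np.array([.573,.078])
for c,z,pts in (("wrist",.0375,dict(ourscrew=(317,42.5),twscrew=(154,45))),("wrist",.0,dict(ourtail=(317,77),twtail=(180,79)))):
    i=dict(np.load(f"pics/{c}7.npz"))
    for k,u in pts.items():
        w=rays(i,u,z)[0,:2]-o;print(k,round(w@ex*1000,1),round(w@ey*1000,1))
P=cloud(i);Z=P[...,2]
m=np.zeros((480,640),bool);m[0:60,285:345]=1;m&=(Z>.034)&(Z<.046);p=P[m];print('top z',np.percentile(p[:,2],[5,50,95]),'pitch',np.degrees(np.arctan(np.polyfit(p[:,0],p[:,2],1)[0])))
for k in (0,-1):
    e=rays(i,[(np.nonzero(m[v])[0][k],v) for v in range(2,35)],.037);f=cv2.fitLine(e[:,:2].astype(np.float32),cv2.DIST_HUBER,0,.001,.001).ravel();print('edge yaw',np.degrees(np.arctan2(f[1],f[0])),f[2:])
for n in("0","7"):
    i=dict(np.load(f"pics/scene{n}.npz"));P=cloud(i);Z=P[...,2]
    for nm,b in dict(valvelever=(375,415,200,235),red=(392,430,170,208)).items():
        m=np.zeros((480,640),bool);m[b[2]:b[3],b[0]:b[1]]=1;m&=(Z>.01)&(Z<.07);print(n,nm,P[m].mean(0).round(4))
```

```text
ourscrew -24.0 -0.1
twscrew -25.5 109.4
ourtail -38.0 -0.2
twtail -39.4 108.1
top z [0.03603943 0.03757666 0.03950243] pitch 1.9894957327994354
edge yaw -2.4649632 [0.56368786 0.09529428]
edge yaw -2.9314098 [0.5601676  0.06198169]
0 valvelever [ 0.4617 -0.2349  0.0481]
0 red [ 0.4763 -0.3664  0.0261]
7 valvelever [ 0.4614 -0.2348  0.0485]
7 red [ 0.4763 -0.3664  0.0261]
```

View pics/top7.png

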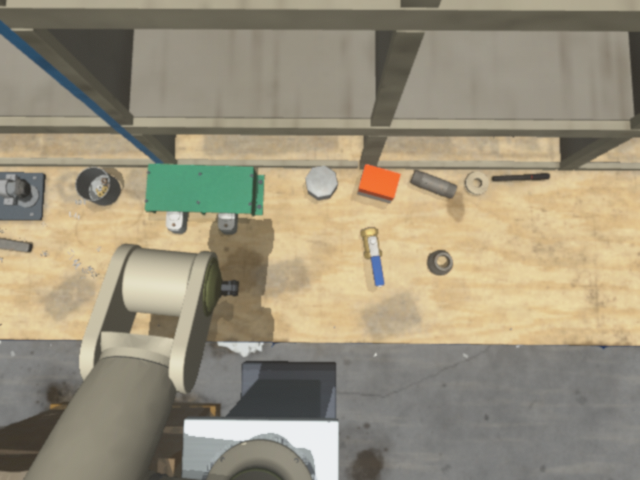

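```bash
python3 -c "
from rig import *
print(close_job())"
```

```text
the job is handed in; nothing more can be done
None
```

I slid the loose conduit hub-first into the empty right-hand bay until it met the back stop, let go, backed the hand off clear, and handed the job in at about 11 s of robot time.

- **Insertion:** I gripped it by its box end, turned it to line up with the bay, carried it about 6 mm above the bench and lowered it for the last few millimetres. At the stop the push force rose from about 1–2 N to 11 N and the arm stopped advancing.
- **Tail:** it sticks out about 37.6–38 mm. A conduit fully at the stop would show 37 mm; the twin measured 39.4 mm (39 mm given). That leaves under 1 mm to the stop, which is within calibration error.
- **Fit in the bay:** it sits within about 0.2 mm of the bay's centre line, with its top at the same height as when it lay flat at the start.
- **Bystanders:** the valve and reducer measure within 0.4 mm of where they began.

Two readings disagreed slightly. The short visible stretch of the conduit gave a heading of −2.5 to −2.9°, against −1.35° for the bay. It also gave a pitch of about 2°, which is roughly 1 mm over that length. I put both down to noise on a stretch of about 30 mm, because the gripper held it aligned to within 0.1° and it was resting on the bench when I let go.

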